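# Seat the nested seal-paste lids, then lift off the brass cover alone

### The job

The open blue seal-paste box is to be closed by its white inner lid, and the brass cover nested over that lid taken off for polishing. Carry the two lids together by the black knob, lower them gently onto the box so that the inner lid is fully seated with the cover still on it, then let go of the knob, take the brass cover by its sides and lift it off alone, leaving the inner lid seated and undisturbed in the box. Finish while holding the cover still and level in the air, wholly above the top of the knob and touching nothing but the gripper; leave the other things on the shelf where they are.

Things in the scene. Friction and masses are not known exactly. Their poses are not given: they have to be found in the camera images.
- paste_box: Square blue ceramic seal-paste box, fixed to the shelf by its suction foot, 72 x 72 mm, 40 mm high, open on top; origin at the centre of its underside, x and y along its sides, z up. Square opening 44 x 44 mm, walls 14 mm thick; the red paste pad inside lies 25 mm below the rim, lower than the lid reaches.
- box_mouth (a point): Centre of the box's square opening, at rim height (40 mm above the shelf).
- knob (a point): Middle of the bare part of the inner lid's black knob, a square post 16 x 16 mm (sides along its x and y) standing 28 mm out of the nested brass cover: knob top 14 mm above this point, cover's top 14 mm below it, lid's underside 49 mm below it. With the lid seated it is 39 mm above the box rim. Lifting the knob carries both lids.
- cover_mid (a point): Centre, half-way up, of the square brass cover (outer lid, 64 x 64 mm outside, 23 mm high, 3 mm skirt, open below, 22 mm square hole in its top for the knob); x, y along its sides. It rests loosely (2 mm play) on the inner lid. Nested, this point is 25.5 mm below knob; with the lid seated the cover's lower edge is 2 mm above the box rim.
- inner_lid: White inner lid, about 80 g, origin at the centre of its underside, x, y along its sides, z up. From below: plug 38 x 38 mm, 10 mm deep (lowest 3 mm 34 mm wide), 3 mm play each side in the box, any quarter turn fits; flange 54 x 54 x 6 mm that rests on the box rim; 34 mm block, 15 mm high, that carries the cover; knob. Starts on the grey stone, cover on.
- cover: The brass cover (see cover_mid), about 220 g; origin at the centre of its lower edge, z up.
- stone: Smooth grey grinding stone, a loose slab 130 x 100 x 30 mm, 1 kg, on which the nested lids stand at first; origin at the centre of its underside.
- pad_case: Bystander: closed red flip-top seal pad case, 60 x 95 x 24 mm; origin at the centre of its underside.
- seal: Bystander: amber resin seal standing upright, 26 x 26 x 60 mm; origin at the centre of its underside.
- brush_stand: Bystander: white ceramic tiered brush stand, 90 mm across, 135 mm high; origin at the centre of its underside.
- pen_tray: Bystander: aluminium pen tray, 230 x 75 mm, 28 mm high with the pen and two amber seals it carries; origin at the centre of its underside.

How it is judged (in metres and radians):
On the way:
1. the inner lid is seated in the box with the cover still nested on it, and the knob let go (z of knob in the frame of paste_box between 0.075 and 0.083 m and horizontal distance between knob and box_mouth below 0.007 m and angle between knob's own z axis and vertical below 0.06 rad and z of cover_mid in the frame of knob below -0.02 m and contact force between the fingers and inner_lid below 0.1 N), for 0.2 s.
At the end, for the whole second after the job is handed in: Inner lid seated in the box (4 mm in height, 7 mm off centre, 0.06 rad of tilt), still and untouched by the fingers; brass cover held still in the fingers, centre over 115 mm above the shelf (lower edge above the knob), tilt under 0.26 rad, touching nothing else (z of knob in the frame of paste_box between 0.075 and 0.083 m and horizontal distance between knob and box_mouth below 0.007 m and angle between knob's own z axis and vertical below 0.06 rad and height (world z) of cover_mid above 0.115 m and angle between cover_mid's own z axis and vertical below 0.26 rad and contact force between the fingers and cover above 1 N and contact force between the fingers and inner_lid below 0.1 N and contact force between cover and inner_lid below 0.05 N and contact force between cover and paste_box below 0.05 N and contact force between cover and stone below 0.05 N and contact force between cover and pad_case below 0.05 N and contact force between cover and seal below 0.05 N and contact force between cover and brush_stand below 0.05 N and contact force between cover and pen_tray below 0.05 N and linear speed of cover below 0.03 m/s and linear speed of inner_lid below 0.02 m/s); the arm keeps its last pose, push and grip.
It fails at once if the cover is lifted off the inner lid while the inner lid is not seated in the box, or the inner lid comes out with it (z of cover_mid in the frame of knob above -0.012 m and not (z of knob in the frame of paste_box between 0.073 and 0.085 m and horizontal distance between knob and box_mouth below 0.009 m)).
It fails at once if the lids are dropped or rammed onto the box by the knob (over 40 N) (contact force between inner_lid and paste_box above 40 N and contact force between the fingers and cover below 0.5 N).
It fails at once if the lids are let go in the air above the box, before the plug has entered it (horizontal distance between knob and box_mouth below 0.03 m and z of knob in the frame of paste_box above 0.092 m and contact force between the fingers and inner_lid below 0.1 N).
It fails at once if the inner lid is tipped over (angle between knob's own z axis and vertical above 0.5 rad).
It fails at once if a bystander or the stone is moved more than 30 mm (distance of any of pad_case, seal, brush_stand, pen_tray, stone from where it was at the start of the episode above 0.03 m).
It also fails if it takes over 51 s, if anything falls off the work surface, if the arm or the gripper's body presses on something with over 40 N, if the wrist force passes 120 N, or if a joint passes its speed limit or range.

### The arm

A 6-joint arm with a two-finger parallel gripper is mounted at the origin on the work surface. World frame = base frame: x ahead of the robot, y to its left, z up, the work surface at z = 0. Lengths are in m, angles in degrees, forces in N, time in s.
With the tool pointing down it reaches from about 0.2 to 0.875 m from the base axis. Payload 3.4 kg.
Tool frame: the origin (TCP) lies between the finger pads; the fingertips stand 8 mm ahead of it and the grasp point (between the pads) lies 11 mm behind it; x points along the fingers, z is the direction in which the jaws open and shut, and the axes are right-handed (so a half turn about x gives the same grasp; the last joint's range is limited). The gripper opens to 94 mm and grips with 3 to 60 N. Pads are 16 mm wide; open, the fingers measure 119 mm over their backs; the gripper's body (75 mm by 177 mm) begins 78 mm behind the grasp point.
Start: joints at [63.426, 15.808, 86.224, -0, 77.962, -6.933], TCP at [0.193, 0.542, 0.213] pointing down, gripper open.
Joint ranges: [-165.64, 165.64], [-43.16, 119.46], [12.63, 154.43], [-67.54, 247.53], [6.08, 155.33], [-154.97, 154.97]. Speed limits (degrees/s): [147.25, 147.25, 180, 180, 180, 180].

### API

Orientations are given as [roll, pitch, yaw] about the fixed x, y, z axes, in that order (R = Rz(yaw) Ry(pitch) Rx(roll)).
In Python, from workcell import * gives the robot as it stands. The module is installed in compiled form; this text tells all that it offers.
- The arm moves only by the shell command python3 -m handwheel 'ROWS' [FORCE]. ROWS is JSON, a list of rows, each a list of 7 numbers: the shift along the world's x, y, z in mm, then the turn, a rotation vector about the world's x, y, z in degrees, then the finger opening in mm, from 0 to 94. A call has 1 to 12 rows; each row shifts and turns the commanded pose from where the row before left it; what a row does not reach is not made up. A row lasts 1/10 s, in which the tool goes at most 50 mm and 8.59 degrees, less where a joint would pass 70% of its speed; a pose out of reach is approached as far as the arm can. A call is refused whole if a number of a shift passes 50 or a number of a turn 8.59, either way. A call with a gripper value outside its range is refused whole. The fingers move at their own pace and stop on an object; FORCE is the grip in N (left out, the last holds). Time passes only in rows, so rows that do not move let the fingers close. It gives the time, the measured TCP pose, the force and the opening at its end, in the units of the state.
- state(): the state, without advancing time (a new reading comes with each control period).
- grab_frame(name): name is "scene" or "side" or "wrist"; returns the picture (480x640x3 uint8, red, green, blue); there is no depth.
- camera_info(name): a dict with "camera_matrix" (3x3 intrinsics, pixels), "k1" (the pictures are not rectified: a ray, as slopes to the right and down, at radius r is drawn at 1 + k1 r^2 times it, then the intrinsics apply), "world_from_camera" (4x4, takes a point from camera to world coordinates). Camera axes: x right, y up, looking along -z (the intrinsics and any distortion apply to the point x, -y, -z); pixel columns grow to the right and rows downward; lengths in m; the calibration is good to about 2 mm. A picture is of the moment at which its call begins: read the wrist's pose just before it. camera_info takes no time and is no camera call; for the wrist camera it gives the pose at the moment of the call.
- hand_in(): hands the job in, once; it reports no verdict.
Trained networks look in the newest picture that a camera, given by its name, has taken for a name from the list of things; names that differ only in an ending like _2 or _b are one class to them, and where a whole thing is asked for, a point or a joint stands for the part that bears it (a point fixed in the world has none). Each returns a list of dicts, best first, with "conf" (0 to 1); they miss things now and then, are a little off and sometimes report something else, mostly with a low value. They report only what shows in the picture. A call takes as long as a camera call.
- search_frame(camera, query): "extent" ([left, top, width, height] in pixels, round what is visible of it).
The state is a dict: "t": time; "joints": joint angles; "qd": joint speeds; "joint_efforts": joint torques, N m; "ee_pos": TCP position; "tcp_rot": TCP orientation; "ft_force": force on the tool from outside, world axes, zero at the start; "moment": the same for the moment, N m; "opening": finger opening in m.
Only numpy, scipy, OpenCV 4.12 (cv2) and the standard library are available. Lean on these libraries where they do the work, as an engineer would, in place of code of your own. Each camera call takes 0.05 s, during which the arm holds its last target. There are 200 camera calls.

## Working session

There is one attempt and no reset: what is moved stays moved. The work goes in short steps, Python scripts to look and compute and a shell command to move; the robot and the scene stay as the last step left them, time stands still between calls to the robot, and variables do not carry over. Pictures are saved under pics/ and viewed, about 8 in all and at most 12, crops included, and the job is handed in when it is done.

```bash
mkdir -p pics; python3 - <<'E'
from workcell import *
import cv2,numpy as np
s=state();print(s['t'],s['ee_pos'],s['tcp_rot'],s['opening'])
for c in ["scene","side"]:
    f=grab_frame(c);cv2.imwrite(f"pics/{c}0.png",f[:,:,::-1])
    i=camera_info(c);print(c,i["camera_matrix"],i["k1"],np.round(i["world_from_camera"],3).tolist())
    for q in ["paste_box","knob","cover","stone","inner_lid"]:
        print(q,[(d['extent'],round(d['conf'],2)) for d in search_frame(c,q)[:2]])
E
```

```text
0.0 [0.19303282 0.54107469 0.21262617] [ 172.79604686   89.89962172 -116.84685679] 0.09380735729084946
scene [[556.97215952   0.         332.85147755]
 [  0.         556.97215952 234.82046206]
 [  0.           0.           1.        ]] -0.1657685415014394 [[0.567, -0.709, 0.42, 1.103], [0.824, 0.486, -0.293, -0.342], [0.003, 0.512, 0.859, 1.072], [0.0, 0.0, 0.0, 1.0]]
paste_box [([244.4, 213.4, 42.7, 46.8], 0.93), ([335.8, 162.7, 39.2, 35.8], 0.71)]
knob [([349.2, 169.1, 12.8, 12.9], 0.61)]
cover [([335.3, 164.4, 40.2, 37.8], 0.86)]
stone [([316.1, 161.9, 71.7, 56.4], 0.59)]
inner_lid [([354.0, 167.8, 9.2, 15.7], 0.62)]
side [[624.06521494   0.         320.0758641 ]
 [  0.         624.06521494 236.67084575]
 [  0.           0.           1.        ]] -0.08238851513224131 [[-0.996, 0.044, -0.079, 0.533], [-0.089, -0.561, 0.823, 1.067], [-0.008, 0.827, 0.562, 0.796], [0.0, 0.0, 0.0, 1.0]]
paste_box [([361.1, 212.4, 39.7, 38.1], 0.68)]
knob [([370.7, 266.9, 9.8, 12.9], 0.69)]
cover [([353.4, 265.8, 48.0, 34.7], 0.98)]
stone [([333.3, 274.7, 83.4, 52.6], 0.85), ([252.9, 193.2, 29.2, 28.2], 0.42)]
inner_lid [([370.0, 265.2, 12.4, 20.4], 0.45), ([334.5, 270.8, 83.4, 57.6], 0.42)]
```

View pics/scene0.png

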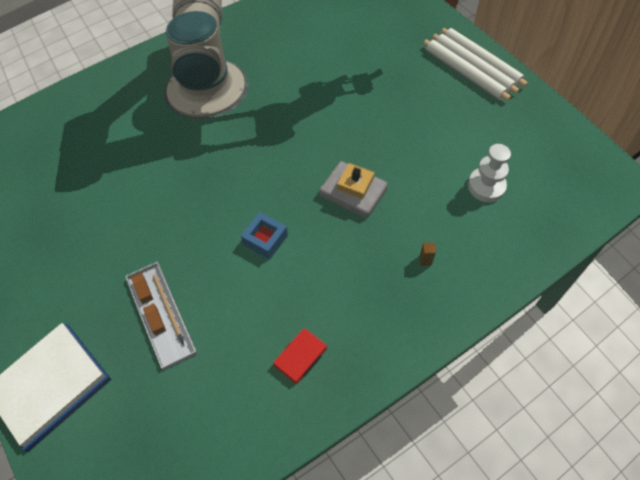

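View pics/side0.png

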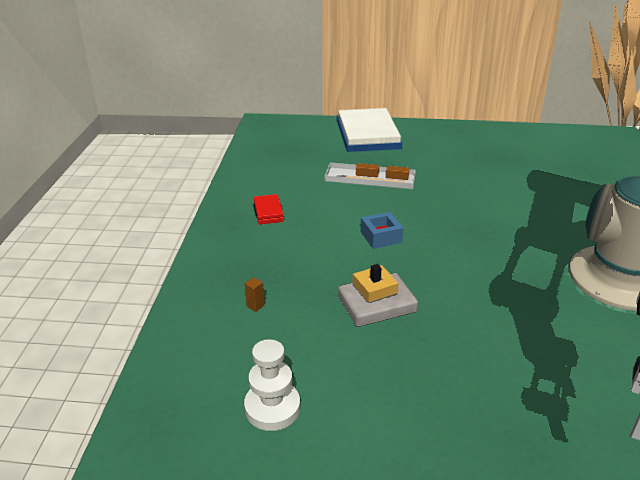

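```bash
cat > h.py <<'E'
import numpy as np,cv2
from workcell import *
def ray(info,u,v):
    K=np.array(info["camera_matrix"]);k=info["k1"];T=np.array(info["world_from_camera"])
    d=np.array([(u-K[0,2])/K[0,0],(v-K[1,2])/K[1,1]]);x=d.copy()
    for _ in range(30): x=d/(1+k*(x@x))
    return T[:3,3],T[:3,:3]@np.array([x[0],-x[1],-1])
def at_z(info,u,v,z):
    o,d=ray(info,u,v);return o+d*(z-o[2])/d[2]
def proj(info,P):
    K=np.array(info["camera_matrix"]);T=np.array(info["world_from_camera"])
    p=(np.array(P)-T[:3,3])@T[:3,:3];x=np.array([p[0],-p[1]])/-p[2];x=x*(1+info["k1"]*(x@x))
    return x*[K[0,0],K[1,1]]+[K[0,2],K[1,2]]
E
python3 - <<'E'
from h import *
a=camera_info("scene");b=camera_info("side")
c=lambda e:(e[0]+e[2]/2,e[1]+e[3]/2)
print("box",at_z(a,*c([244.4,213.4,42.7,46.8]),.02),at_z(b,*c([361.1,212.4,39.7,38.1]),.02))
print("cover",at_z(a,*c([335.3,164.4,40.2,37.8]),.075),at_z(b,*c([353.4,265.8,48,34.7]),.075))
print("knob",at_z(a,*c([349.2,169.1,12.8,12.9]),.079),at_z(b,*c([370.7,266.9,9.8,12.9]),.079))
w=camera_info("wrist");print(np.round(w["world_from_camera"],3),w["camera_matrix"],w["k1"])
E
```

```text
box [ 0.5091437  -0.10839601  0.02      ] [ 0.50708916 -0.10023938  0.02      ]
cover [0.53431494 0.11370815 0.075     ] [0.5138307  0.15575844 0.075     ]
knob [0.51958318 0.12469873 0.079     ] [0.51773651 0.13145766 0.079     ]
[[ 0.337 -0.907 -0.254  0.119]
 [ 0.942  0.325  0.09   0.568]
 [ 0.001 -0.269  0.963  0.385]
 [ 0.     0.     0.     1.   ]] [[403.86743559   0.         319.06126873]
 [  0.         403.86743559 236.41442719]
 [  0.           0.           1.        ]] -0.02496399490294318
```

The box is near (0.508, -0.104) and the lids near (0.518, 0.128). In the scene view the knob is at about (356, 175) and the box at (265, 235). In the side view the knob is at about (376, 273) and the box at (381, 230). I'll move close to the lids and look with the wrist camera.

```bash
python3 -m handwheel '[[20,-25,5,0,0,0,94],[34,-43,10,0,0,0,94],[34,-43,10,0,0,0,94],[34,-43,10,0,0,0,94],[34,-43,0,0,0,0,94],[34,-43,0,0,0,0,94],[34,-43,0,0,0,0,94],[34,-43,0,0,0,0,94],[20,-30,0,0,0,0,94],[0,0,0,0,0,0,94],[0,0,0,0,0,0,94]]'
python3 - <<'E'
from h import *
s=state();print(s['t'],s['ee_pos'],s['tcp_rot'])
i=camera_info("wrist");f=grab_frame("wrist");cv2.imwrite("pics/w1.png",f[:,:,::-1])
print(np.round(i["world_from_camera"],4).tolist())
for q in ["knob","cover","stone","paste_box"]:
    for d in search_frame("wrist",q)[:2]:
        e=d['extent'];print(q,np.round(e,1),round(d['conf'],2),at_z(i,e[0]+e[2]/2,e[1]+e[3]/2,.079 if q=="knob" else .055))
E
```

```text
t: 1.7
ee_pos: [0.4489, 0.2136, 0.2454]
tcp_rot: [58.7, 89.9, 128.9]
ft_force: [-0.6, -0.8, 0.2]
opening: 0.0939
1.7 [0.44894549 0.21359604 0.24535566] [ 58.66811424  89.9438318  128.90049928]
[[0.339, -0.9062, -0.2528, 0.3753], [0.9408, 0.3269, 0.0901, 0.2405], [0.001, -0.2683, 0.9633, 0.4169], [0.0, 0.0, 0.0, 1.0]]
knob [242.4 296.5  26.9  36.6] 0.83 [0.51463705 0.12882406 0.079     ]
cover [218.3 260.7  88.5  92.6] 0.69 [0.51897858 0.13026264 0.055     ]
stone [189.3 215.5 146.  141.3] 0.77 [0.4985239  0.13827777 0.055     ]
paste_box [ 23.  302.9  92.4  55. ] 0.97 [ 0.47731714 -0.06309681  0.055     ]
paste_box [501.5 295.8  96.9  78.8] 0.28 [0.64674207 0.39077471 0.055     ]
```

View pics/w1.png

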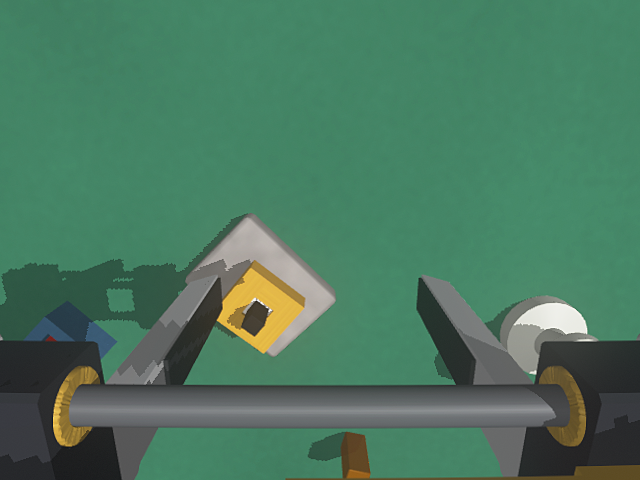

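The wrist view shows the brass cover rotated in the picture, with corners at about (258,262), (305,300), (270,353) and (218,312), and the black knob at (257,315). Next I'll get the yaw of the cover and of the box.

```bash
cat >> h.py <<'E'
def yaw_rect(i,f,lo,hi,z,roi):
    h=cv2.cvtColor(f,cv2.COLOR_RGB2HSV);m=cv2.inRange(h,np.array(lo),np.array(hi))
    r=np.zeros_like(m);x0,y0,x1,y1=roi;r[y0:y1,x0:x1]=m[y0:y1,x0:x1]
    cs,_=cv2.findContours(r,cv2.RETR_EXTERNAL,cv2.CHAIN_APPROX_NONE);c=max(cs,key=cv2.contourArea)
    P=np.array([at_z(i,u,v,z)[:2]*1000 for u,v in c[:,0]],np.float32)
    return cv2.minAreaRect(P)   # centre mm, size, angle deg (mod 90)
E
python3 - <<'E'
from h import *
w=camera_info("wrist");f=cv2.imread("pics/w1.png")[:,:,::-1].copy()
print(f[300,290],f[290,260],f[340,60])
print("cover wrist",yaw_rect(w,f,[14,120,60],[30,255,255],.065,(215,250,320,365)))
for c,rc,rb in [("scene",(325,155,385,205),(235,205,295,265)),("side",(345,255,410,310),(350,205,410,255))]:
    i=camera_info(c);f=cv2.imread(f"pics/{c}0.png")[:,:,::-1].copy()
    print(c,"cover",yaw_rect(i,f,[12,120,60],[30,255,255],.06,rc))
    print(c,"box",yaw_rect(i,f,[100,90,30],[125,255,255],.03,rb))
E
```

```text
[226 183  71] [228 184  73] [ 53  80 102]
cover wrist ((514.59228515625, 130.93246459960938), (65.48942565917969, 72.57411193847656), 31.112829208374023)
scene cover ((517.5478515625, 125.67677307128906), (65.14095306396484, 74.83621978759766), 30.239891052246094)
scene box ((507.4543762207031, -110.39461517333984), (84.0163803100586, 84.19701385498047), 23.777080535888672)
side cover ((518.09130859375, 135.15771484375), (77.83116149902344, 87.93067932128906), 30.49928092956543)
side box ((506.692138671875, -95.2294692993164), (93.36956787109375, 122.78775024414062), 24.32733917236328)
```

```bash
python3 -m handwheel '[[6,-6,0,0,0,-8,94],[8,-7,0,0,0,-8,94],[8,-7,0,0,0,-8,94],[8,-7,0,0,0,-8,94],[8,-6,0,0,0,-8,94],[0,0,0,0,0,0,60],[0,0,0,0,0,0,60],[0,0,0,0,0,0,60]]'
python3 - <<'E'
from h import *
s=state();print(s['t'],s['ee_pos'],s['tcp_rot'],s['joints'])
i=camera_info("wrist");f=grab_frame("wrist");cv2.imwrite("pics/w2.png",f[:,:,::-1])
print("jaw axis deg",np.degrees(np.arctan2(i["world_from_camera"][1][0],i["world_from_camera"][0][0])))
for q in ["knob","cover"]:
    for d in search_frame("wrist",q)[:1]:
        e=d['extent'];print(q,np.round(e,1),round(d['conf'],2),at_z(i,e[0]+e[2]/2,e[1]+e[3]/2,.079 if q=="knob" else .055))
E
```

```text
t: 2.75
ee_pos: [0.4862, 0.1816, 0.2454]
tcp_rot: [117.5, 90.0, 148.0]
ft_force: [0.2, 1.0, 0.1]
opening: 0.0731
2.75 [0.48616885 0.18163476 0.24539521] [117.48880776  89.97511984 148.0229104 ] [ 1.27882060e+01  9.97996040e+00  8.95438261e+01  1.77646621e-02
  8.04938788e+01 -1.77488332e+01]
jaw axis deg 30.47984369354813
knob [306.2 271.   23.3  32.1] 0.82 [0.51737112 0.12710792 0.079     ]
cover [286.7 246.9  66.1  69. ] 0.71 [0.52102819 0.12437855 0.055     ]
```

View pics/w2.png

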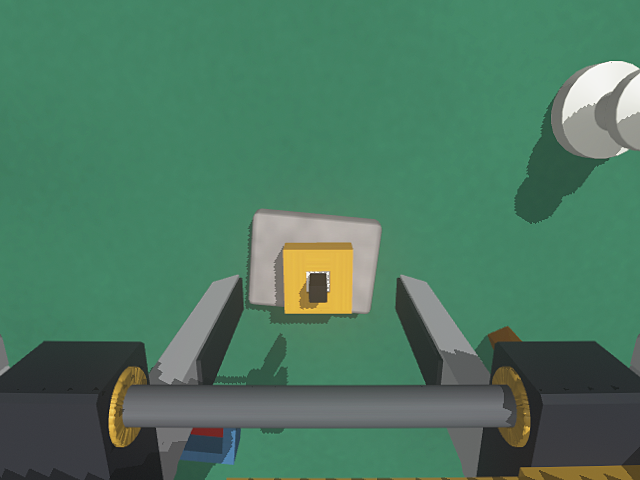

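The jaws are now square to the cover. Its top face spans columns 284–352 and rows 250–313, with the knob at columns 308–328.

```bash
python3 - <<'E'
from h import *
i=camera_info("wrist");s=state()
for n,u,v,z in [("covertop",318,281.5,.065),("knobtop mid",318,293,.093)]:
    p=at_z(i,u,v,z);print(n,p,(p-s['ee_pos'])*1000)
for e in [(284,.065),(352,.065)]: print(at_z(i,e[0],281.5,.065))
f=cv2.imread("pics/w2.png")[:,:,::-1].copy()
print(yaw_rect(i,f,[12,120,60],[30,255,255],.065,(275,250,360,320)))
E
```

```text
covertop [0.51787092 0.12654331 0.065     ] [  31.43874245  -54.82893871 -180.51332921]
knobtop mid [0.51760967 0.12707979 0.093     ] [  31.17749039  -54.29245956 -152.51332921]
[0.49047199 0.11047126 0.065     ]
[0.54528143 0.14260359 0.065     ]
((517.8265380859375, 125.66411590576172), (64.07437133789062, 63.15998077392578), 30.377147674560547)
```

```bash
python3 -m handwheel '[[10,-18,0,0,0,0,50],[11,-19,0,0,0,0,50],[10.5,-18,0,0,0,0,50],[0,0,-30,0,0,0,50],[0,0,-40,0,0,0,50],[0,0,-40,0,0,0,50],[0,0,-20,0,0,0,50],[0,0,0,0,0,0,50],[0,0,0,0,0,0,50]]'
python3 - <<'E'
from h import *
s=state();print(s['t'],s['ee_pos'],s['tcp_rot'])
i=camera_info("wrist");f=grab_frame("wrist");cv2.imwrite("pics/w3.png",f[:,:,::-1])
E
```

```text
t: 3.8
ee_pos: [0.5187, 0.1261, 0.1159]
tcp_rot: [-16.6, 90.0, 13.8]
ft_force: [0.2, 0.7, -0.2]
opening: 0.0499
3.8 [0.51874934 0.12612341 0.11589347] [-16.60008249  89.96888815  13.78848737]
```

View pics/w3.png

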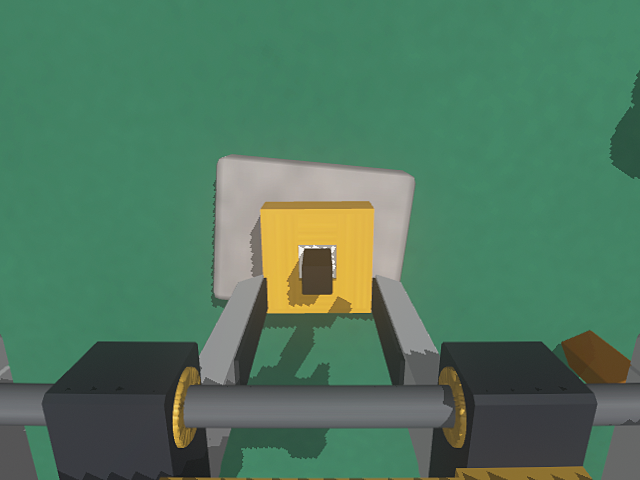

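The knob sits centrally between the jaws: its top is at columns 302–332 and the cover top at rows 209–313. I'll do a numeric check, then descend.

```bash
python3 - <<'E'
from h import *
i=camera_info("wrist");s=state();p=at_z(i,317,261,.065);print((p-s['ee_pos'])*1000)
f=cv2.imread("pics/w3.png")[:,:,::-1].copy()
r=yaw_rect(i,f,[12,120,60],[30,255,255],.065,(255,209,380,314));print(r,s['ee_pos'])
E
python3 -m handwheel '[[-0.5,0.5,-12,0,0,0,50],[-0.5,0,-12,0,0,0,50],[0,0,-10,0,0,0,50],[0,0,-4.5,0,0,0,50],[0,0,0,0,0,0,50],[0,0,0,0,0,0,50]]'
```

```text
[ -1.48616344   0.90381529 -51.68674405]
((518.6519775390625, 126.22489929199219), (64.7790298461914, 64.37706756591797), 30.588706970214844) [0.51945234 0.12618086 0.11668674]
t: 4.45
ee_pos: [0.5175, 0.1265, 0.0768]
tcp_rot: [20.1, 90.0, 50.5]
ft_force: [-0.2, -0.0, 0.1]
opening: 0.05
```

```bash
python3 -m handwheel '[[0,0,0,0,0,0,20],[0,0,0,0,0,0,10],[0,0,0,0,0,0,8],[0,0,0,0,0,0,8],[0,0,0,0,0,0,8],[0,0,0,0,0,0,8],[0,0,0,0,0,0,8],[0,0,0,0,0,0,8]]' 35
python3 -m handwheel '[[0,0,3,0,0,0,8],[0,0,5,0,0,0,8],[0,0,10,0,0,0,8],[0,0,15,0,0,0,8],[0,0,20,0,0,0,8],[0,0,20,0,0,0,8],[0,0,10,0,0,0,8],[0,0,0,0,0,0,8],[0,0,0,0,0,0,8]]'
```

```text
t: 5.25
ee_pos: [0.5174, 0.1264, 0.0771]
tcp_rot: [-19.8, 90.0, 10.6]
ft_force: [-0.8, 0.4, 1.2]
opening: 0.0157
t: 6.15
ee_pos: [0.5169, 0.1264, 0.1596]
tcp_rot: [158.4, 90.0, -171.2]
ft_force: [-1.2, 0.1, -3.4]
opening: 0.0158
```

```bash
python3 -m handwheel '[[-3,-8,0,0,0,0,8],[-6,-14,0,0,0,-1,8],[-7,-16,0,0,0,-1,8],[-7,-17,0,0,0,-1,8],[-7,-17,0,0,0,-1,8],[-7,-17,0,0,0,-1,8],[-7,-16,0,0,0,-1,8],[-7,-14,0,0,0,-0.5,8],[-5,-12,0,0,0,0,8],[-3,-8,0,0,0,0,8],[0,0,0,0,0,0,8],[0,0,0,0,0,0,8]]'
python3 - <<'E'
from h import *
s=state();print(s['t'],s['ee_pos'],s['tcp_rot'])
i=camera_info("wrist");f=grab_frame("wrist");cv2.imwrite("pics/w4.png",f[:,:,::-1])
print(np.round(i["world_from_camera"],4).tolist())
print("jaw axis deg",np.degrees(np.arctan2(i["world_from_camera"][1][0],i["world_from_camera"][0][0])))
for d in search_frame("wrist","paste_box")[:1]:
        e=d['extent'];print(np.round(e,1),round(d['conf'],2),at_z(i,e[0]+e[2]/2,e[1]+e[3]/2,.03))
E
```

```text
t: 7.35
ee_pos: [0.4585, -0.0126, 0.1599]
tcp_rot: [33.9, 90.0, 57.7]
ft_force: [-1.1, 0.1, -3.3]
opening: 0.0157
7.35 [ 0.45849649 -0.01255003  0.15989087] [33.90249046 89.96420649 57.7204082 ]
[[0.9152, -0.3879, -0.1093, 0.4267], [0.403, 0.8818, 0.2451, 0.0594], [0.0013, -0.2683, 0.9633, 0.3314], [0.0, 0.0, 0.0, 1.0]]
jaw axis deg 23.765982383096755
[296.8 349.3  44.7  34.9] 0.88 [ 0.50751266 -0.12290818  0.03      ]
```

View pics/w4.png

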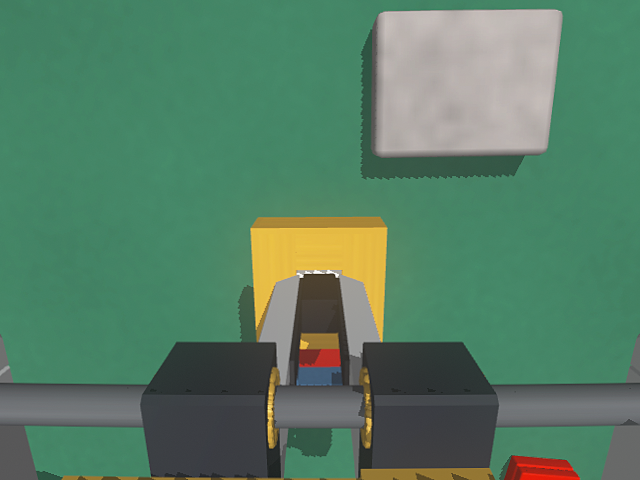

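The carried cover hides the box, since the camera looks from the far side. I'll go past the box so the camera sits above it.

```bash
python3 -m handwheel '[[4,-8,0,0,0,0,8],[7,-14,0,0,0,0,8],[10,-20,0,0,0,0,8],[10,-20,0,0,0,0,8],[11,-22,0,0,0,0,8],[11,-22,0,0,0,0,8],[10,-22,0,0,0,0,8],[10,-20,0,0,0,0,8],[9,-18,0,0,0,0,8],[7,-14,0,0,0,0,8],[5,-10,0,0,0,0,8],[0,0,0,0,0,0,8]]'
python3 - <<'E'
from h import *
grab_frame("side");grab_frame("side")
s=state();i=camera_info("wrist");print(s['t'],s['ee_pos'],s['tcp_rot'],s['ft_force'],s['opening'])
f=grab_frame("wrist");cv2.imwrite("pics/w5.png",f[:,:,::-1])
print("jaw axis deg",np.degrees(np.arctan2(i["world_from_camera"][1][0],i["world_from_camera"][0][0])))
for d in search_frame("wrist","paste_box")[:1]:
        e=d['extent'];print(np.round(e,1),round(d['conf'],2),at_z(i,e[0]+e[2]/2,e[1]+e[3]/2,.03))
        r=tuple(int(v) for v in(e[0]-6,e[1]-6,e[0]+e[2]+6,e[1]+e[3]+6))
        print(yaw_rect(i,f,[95,80,20],[130,255,255],.04,r))
E
```

```text
t: 8.65
ee_pos: [0.5531, -0.204, 0.1596]
tcp_rot: [-71.2, 90.0, -47.4]
ft_force: [0.3, 0.3, -2.6]
opening: 0.0157
8.75 [ 0.5519565  -0.20202941  0.15969688] [106.07640521  89.92055536 129.93513118] [ 0.7001905  -0.39860665 -3.58096095] 0.015750752119387642
jaw axis deg 23.80463962397877
```

View pics/w5.png

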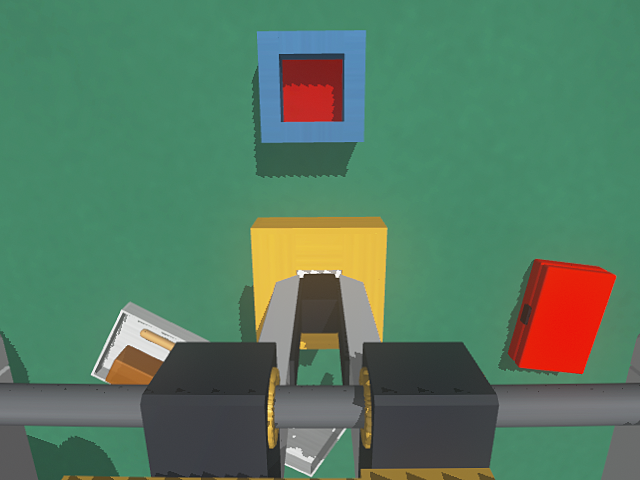

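The box is fully visible now. Its opening corners are at about (280,54), (344,54), (344,122) and (280,122), and the carried cover's top is at columns 251–387.

```bash
python3 - <<'E'
from h import *
i=camera_info("wrist");s=state();f=cv2.imread("pics/w5.png")[:,:,::-1].copy()
r=yaw_rect(i,f,[98,90,120],[125,200,255],.04,(245,20,380,150));print("rim",r)
print("opening",np.array([at_z(i,u,v,.04)[:2]*1000 for u,v in [(280,54),(344,54),(344,122),(280,122)]]).round(1).tolist(), at_z(i,312,88,.04))
z=s['ee_pos'][2]+.002-.014
c=[at_z(i,u,v,z) for u,v in [(251,227),(387,227)]]
print("cover top back edge",c,np.degrees(np.arctan2(*(c[1]-c[0])[1::-1])),np.linalg.norm(c[1]-c[0]))
m=(c[0]+c[1])/2; a=np.radians(23.8); print("cover centre",m+.032*np.array([np.sin(a),-np.cos(a),0]),s['ee_pos'])
for u,v in [(283,30),(311.5,86)]: pass
cv2.imwrite("pics/crop.png",cv2.resize(f[20:150,240:390,::-1],None,fx=4,fy=4,interpolation=cv2.INTER_CUBIC))
E
```

```text
rim ((505.7353820800781, -109.66698455810547), (71.92253875732422, 72.18080139160156), 24.174869537353516)
opening [[477.9, -98.5], [517.1, -81.2], [535.5, -121.1], [494.7, -139.1]] [ 0.50613575 -0.10958809  0.04      ]
cover top back edge [array([ 0.50976717, -0.18499756,  0.14789408]), array([ 0.56811183, -0.15921843,  0.14789408])] 23.837853909778808 0.06378607026508794
cover centre [ 0.55185295 -0.2013867   0.14789408] [ 0.55181983 -0.20159708  0.15989408]
```

View pics/crop.png

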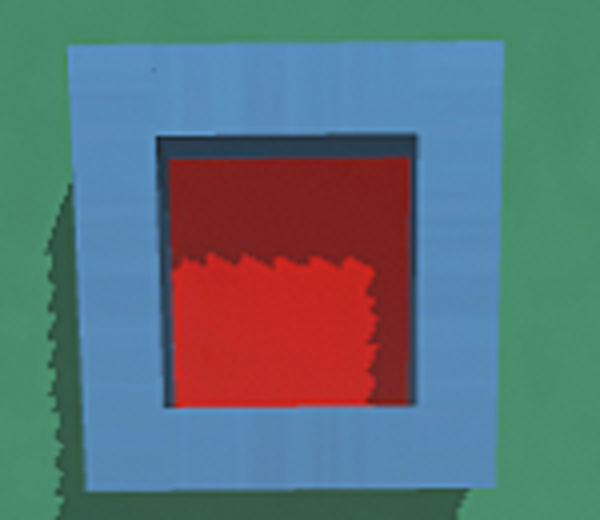

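The rim fit gives 71.9 × 72.2 mm, centre (505.8, -109.6) and yaw 24.2°. The lids need to move (-46, +92) and turn +0.4°.

```bash
python3 -m handwheel '[[-3,6,0,0,0,0,8],[-6,12,0,0,0,0.4,8],[-9,18,0,0,0,0,8],[-10,20,0,0,0,0,8],[-9,18,0,0,0,0,8],[-6,12,0,0,0,0,8],[-3,6,0,0,0,0,8],[0,0,-10,0,0,0,8],[0,0,-20,0,0,0,8],[0,0,-20,0,0,0,8],[0,0,-8,0,0,0,8],[0,0,-5,0,0,0,8]]'
python3 -m handwheel '[[0,0,-1,0,0,0,8],[0,0,-1,0,0,0,8],[0,0,-1,0,0,0,8]]'
python3 - <<'E'
from h import *
s=state();i=camera_info("side")
f=grab_frame("side");cv2.imwrite("pics/s6.png",cv2.resize(f[190:270,330:430,::-1],None,fx=6,fy=6,interpolation=cv2.INTER_CUBIC))
print(s['ee_pos'],s['ft_force'],s['moment'])
E
```

```text
t: 10.05
ee_pos: [0.5062, -0.111, 0.0957]
tcp_rot: [144.3, 89.9, 168.5]
ft_force: [-0.3, -0.8, -3.2]
opening: 0.0158
t: 10.35
ee_pos: [0.5071, -0.1109, 0.0946]
tcp_rot: [-43.9, 89.9, -19.6]
ft_force: [0.6, -1.0, -3.2]
opening: 0.0157
[ 0.50707814 -0.11088742  0.09458052] [ 0.56884379 -0.95784519 -3.24978242] [-0.00744151  0.01902902 -0.00451223]
```

View pics/s6.png

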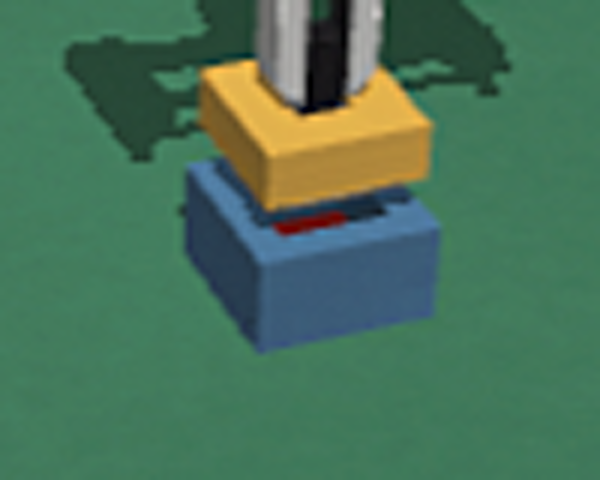

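The cover sits square and centred over the box, with the red pad still visible below. I'll apply a small xy correction and lower slowly.

```bash
python3 -m handwheel '[[-0.5,0.8,0,0,0,0,8],[0,0,-2,0,0,0,8],[0,0,-2,0,0,0,8],[0,0,-2,0,0,0,8],[0,0,-1,0,0,0,8],[0,0,0,0,0,0,8]]'
python3 -m handwheel '[[0,0,-1.5,0,0,0,8],[0,0,-1.5,0,0,0,8],[0,0,-1.5,0,0,0,8],[0,0,-1,0,0,0,8],[0,0,0,0,0,0,8]]'
```

```text
t: 11.0
ee_pos: [0.5057, -0.1097, 0.0866]
tcp_rot: [131.1, 90.0, 155.4]
ft_force: [0.1, 0.6, -3.6]
opening: 0.016
t: 11.5
ee_pos: [0.5057, -0.1097, 0.0812]
tcp_rot: [131.4, 90.0, 155.7]
ft_force: [-0.0, -0.2, -3.1]
opening: 0.016
```

```bash
python3 -m handwheel '[[0,0,-1,0,0,0,8],[0,0,-1,0,0,0,8],[0,0,-0.5,0,0,0,8],[0,0,-0.5,0,0,0,8],[0,0,0,0,0,0,8]]'
python3 -m handwheel '[[0,0,-0.5,0,0,0,8],[0,0,-0.5,0,0,0,8],[0,0,0,0,0,0,8]]'
```

```text
t: 12.0
ee_pos: [0.5058, -0.1097, 0.0784]
tcp_rot: [35.5, 90.0, 59.7]
ft_force: [0.1, -0.4, -3.0]
opening: 0.016
t: 12.3
ee_pos: [0.5058, -0.1097, 0.0773]
tcp_rot: [96.9, 90.0, 121.1]
ft_force: [0.6, 0.2, -3.3]
opening: 0.0156
```

```bash
python3 -m handwheel '[[0,0,-0.5,0,0,0,8],[0,0,0,0,0,0,8]]'
python3 -m handwheel '[[0,0,-0.5,0,0,0,8],[0,0,0,0,0,0,8]]'
python3 -m handwheel '[[0,0,-0.5,0,0,0,8],[0,0,0,0,0,0,8]]'
```

```text
t: 12.5
ee_pos: [0.5059, -0.1098, 0.0771]
tcp_rot: [-39.7, 90.0, -15.4]
ft_force: [-0.6, 0.8, -1.5]
opening: 0.016
t: 12.7
ee_pos: [0.5059, -0.1098, 0.077]
tcp_rot: [-45.1, 90.0, -20.8]
ft_force: [-0.9, 0.7, 3.6]
opening: 0.0155
t: 12.9
ee_pos: [0.5059, -0.1098, 0.077]
tcp_rot: [-49.3, 90.0, -25.0]
ft_force: [-2.8, 0.8, 7.0]
opening: 0.016
```

Contact came at z = 0.077, which is the expected seated height. I'll relieve the push, open the fingers, and move up clear to check.

```bash
python3 -m handwheel '[[0,0,0.8,0,0,0,8],[0,0,0,0,0,0,20],[0,0,0,0,0,0,30],[0,0,0,0,0,0,40],[0,0,0,0,0,0,40],[0,0,0,0,0,0,40],[0,0,0,0,0,0,40]]'
python3 -m handwheel '[[0,0,10,0,0,0,60],[0,0,20,0,0,0,94],[0,0,15,0,0,0,94],[0,0,0,0,0,0,94],[0,0,0,0,0,0,94],[0,0,0,0,0,0,94],[0,0,0,0,0,0,94]]'
python3 - <<'E'
from h import *
s=state();i=camera_info("wrist");f=grab_frame("wrist");cv2.imwrite("pics/w7.png",f[:,:,::-1])
print(s['ee_pos'],s['ft_force'],"jaw",np.degrees(np.arctan2(i["world_from_camera"][1][0],i["world_from_camera"][0][0])))
print(yaw_rect(i,f,[12,120,60],[30,255,255],.065,(230,150,410,330)))
E
```

```text
t: 13.6
ee_pos: [0.5059, -0.1098, 0.0766]
tcp_rot: [25.3, 90.0, 49.6]
ft_force: [0.5, 0.1, -0.4]
opening: 0.0402
t: 14.3
ee_pos: [0.5052, -0.1096, 0.1209]
tcp_rot: [133.8, 89.9, 158.1]
ft_force: [1.1, 0.6, 0.1]
opening: 0.0919
[ 0.50522954 -0.10955507  0.12090904] [1.14371121 0.5924793  0.08440342] jaw 24.206798952732456
((504.96331787109375, -107.78794860839844), (64.42516326904297, 68.16388702392578), 24.232711791992188)
```

View pics/w7.png

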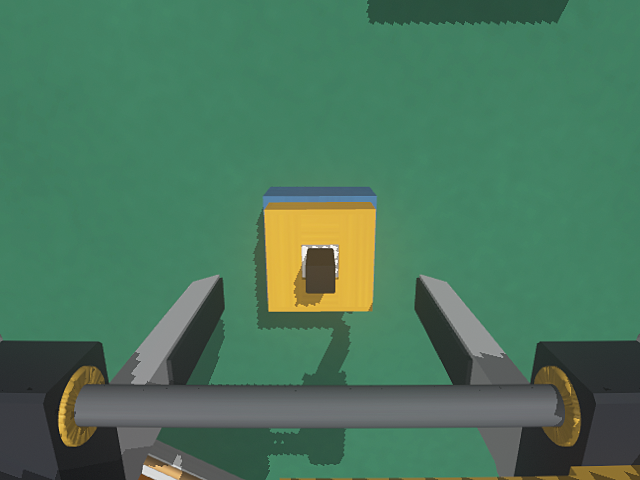

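The lid is seated with the cover on it and centred: the cover spans columns 265–375 between fingers at about 222 and 417, with matching yaw. I'll lower around the cover to TCP z of about 0.052, which puts the fingertips 4 mm above the rim.

```bash
python3 -m handwheel '[[0,0,-15,0,0,0,94],[0,0,-20,0,0,0,94],[0,0,-20,0,0,0,94],[0,0,-8,0,0,0,94],[0,0,-5,0,0,0,94],[0,0,-0.5,0,0,0,94],[0,0,0,0,0,0,94],[0,0,0,0,0,0,94]]'
```

```text
t: 15.15
ee_pos: [0.5065, -0.11, 0.054]
tcp_rot: [-42.4, 89.9, -18.1]
ft_force: [0.6, 1.0, 0.0]
opening: 0.094
```

```bash
python3 -m handwheel '[[0,0,0,0,0,0,80],[0,0,0,0,0,0,74],[0,0,0,0,0,0,71],[0,0,0,0,0,0,69],[0,0,0,0,0,0,67],[0,0,0,0,0,0,65],[0,0,0,0,0,0,63],[0,0,0,0,0,0,60],[0,0,0,0,0,0,58],[0,0,0,0,0,0,58],[0,0,0,0,0,0,58]]' 20
```

```text
t: 16.25
ee_pos: [0.5058, -0.1098, 0.0532]
tcp_rot: [143.8, 90.0, 168.0]
ft_force: [-0.0, -0.1, 0.5]
opening: 0.0636
```

Gripped at 63.6 mm. I'll lift slowly and straight up first, raising the grip to 30 N.

```bash
python3 -m handwheel '[[0,0,0,0,0,0,58],[0,0,0,0,0,0,58],[0,0,1,0,0,0,58],[0,0,2,0,0,0,58],[0,0,2,0,0,0,58],[0,0,2,0,0,0,58],[0,0,0,0,0,0,58]]' 30
python3 -m handwheel '[[0,0,3,0,0,0,58],[0,0,5,0,0,0,58],[0,0,7,0,0,0,58],[0,0,8,0,0,0,58],[0,0,8,0,0,0,58],[0,0,10,0,0,0,58],[0,0,12,0,0,0,58],[0,0,14,0,0,0,58],[0,0,14,0,0,0,58],[0,0,10,0,0,0,58],[0,0,5,0,0,0,58],[0,0,0,0,0,0,58]]'
python3 - <<'E'
from h import *
s=state();print(s['t'],s['ee_pos'],s['ft_force'],s['opening'])
f=grab_frame("side");a=cv2.resize(f[160:270,320:440,::-1],(480,440),interpolation=cv2.INTER_CUBIC)
cv2.imwrite("pics/s8.png",a)
E
```

```text
t: 16.95
ee_pos: [0.5061, -0.1098, 0.0605]
tcp_rot: [-36.1, 90.0, -11.8]
ft_force: [-0.5, 0.0, -2.9]
opening: 0.0637
t: 18.15
ee_pos: [0.5063, -0.1099, 0.157]
tcp_rot: [-42.4, 89.9, -18.1]
ft_force: [0.3, 0.7, -2.6]
opening: 0.0637
18.15 [ 0.50626701 -0.10990718  0.15704812] [ 0.25679716  0.66614287 -2.580236  ] 0.06369746439363651
```

View pics/s8.png

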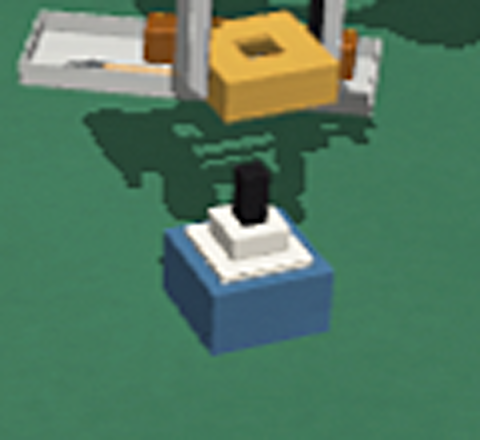

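The cover is held level well above the knob (centre about 0.157 m), and the white lid sits flat and centred in the blue box. I'll let it settle and hand in.

```bash
python3 -m handwheel '[[0,0,0,0,0,0,58],[0,0,0,0,0,0,58],[0,0,0,0,0,0,58],[0,0,0,0,0,0,58],[0,0,0,0,0,0,58]]' && python3 -c "
from workcell import *
s=state();print(s['t'],s['ft_force'],s['opening'],abs(s['qd']).max() if hasattr(s['qd'],'max') else s['qd']);print(hand_in())"
```

```text
t: 18.7
ee_pos: [0.5058, -0.1097, 0.156]
tcp_rot: [125.7, 90.0, 150.0]
ft_force: [0.3, -0.0, -2.1]
opening: 0.0637
18.7 [ 0.27542472 -0.02296075 -2.14384397] 0.06373453622220489 0.0673055907174
the job is handed in; nothing more can be done
None
```

The job is done and handed in at 18.7 s of the 51 s allowed. I carried both lids by the knob and lowered them into the box. I then let go of the knob, gripped the brass cover by its sides and lifted it off alone.

- **Seating:** the lids touched down at the expected height (TCP z = 0.077 m), with a force reading of about 7 N at most. After I let go, the wrist picture showed the cover still on, aligned with the box.
- **Final hold:** the cover is held at 63.7 mm opening with its centre about 156 mm above the shelf, and the arm was still. The wrist force was about -2.1 N, which matches the cover's weight alone.
- **Inner lid and surroundings:** the last side picture showed the inner lid flat and centred in the box, and the cover level and clear of everything. The other things were out of the gripper's path, but I did not measure their positions again at the end.

One check failed: the networks did not report the box in the close wrist view. I used a colour fit of the rim instead, which gave 71.9 × 72.2 mm against the true 72 × 72 mm.

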